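# Vent-cap a vessel on its stirrer

## Task

Set the small steel vessel upright on the stirrer, with both pegs through the holes in its foot and the foot flat on the plate, so that it cannot turn; do not let it drop. Then screw its cap down until it bottoms out, and back it off a quarter turn so that the vessel can vent. Finish still gripping the cap there with the vessel fully seated: I will tape the cap while you hold it, so do not let go, and leave the other things on the bench where they are.

Things in the scene. Friction and masses are not known exactly. Their poses are not given: they have to be found in the camera images.
- vessel: loose steel vessel, about 0.36 kg, upright. Origin: centre of underside, z up. Foot: disc 60 mm wide, 7 high, with two ears 24 mm wide, 8 thick, centred 40 mm from the axis on +y and -y, each with an 11 mm through-hole; fits the pegs either way round. Body above: cylinder 52 mm wide, 10 to 49 mm high, then a shoulder to a 31 mm neck from 60 mm up. Grasp it across x at 30 to 45 mm, fingers beside the cap
- screw_cap: the vessel's round black ribbed cap, 41 mm wide, 23.5 mm high, on the vessel's axis, already started on its thread. Origin: centre of its lower rim, 73.5 mm above the vessel's underside when home, up to 2 mm more at the start. Right-hand thread, 4 mm a turn: clockwise from above screws it down
- cap_turn (a joint): turn of the cap on its thread, rad: 0 = bottomed out (hard stop), positive = unscrewed by that angle (counter-clockwise from above); starts between 2.0 and 3.3, at most 6 (it does not come off). Light drag of about 0.05 N m, stays where it is left, needs no downward push
- stirrer: fixed stirrer base, white, 135 x 150 mm, 40 mm high, black control strip on its -x side. Origin: centre of its underside. A round steel plate 110 mm wide on top, upper face 45 mm above the bench; two steel pegs rise from it, centred 40 mm from the middle along the stirrer's +y and -y, 9 mm thick for 9 mm, then tapering to 3 mm at 16 mm above the plate
- stirrer_seat (a point): the middle of the stirrer plate's upper face, between the pegs, 45 mm above the bench: the vessel's underside centre comes here, its y axis along the stirrer's y axis
- label_roll: bystander: loose roll of white tape lying flat, 58 mm across, 24 mm high; origin at the centre of its underside
- bench_timer: bystander: loose white timer, 64 x 64 x 22 mm; origin at the centre of its underside
- marker_black: bystander: loose marker pen, 134 mm long along its y, 15 mm high; origin at the centre of its underside
- forceps: bystander: loose steel forceps, 128 mm long along its y, 8 mm high; origin at the centre of its underside
There are look-alikes about, which are no part of the job. There is more than one size of the vessel; the one meant has the size given above.

How it is judged:
On the way, in this order (a step that is already met when the one before it is completed fails the run):
1. the vessel is fully seated on the stirrer's pegs, its cap still unscrewed (horizontal distance between vessel and stirrer_seat below 0.004 m and z of vessel in the frame of stirrer_seat below 0.003 m and angle between the y axis of vessel and the y axis of stirrer, either way round below 0.12 rad and angle between vessel's own z axis and vertical below 0.05 rad), for 0.2 s.
2. the cap is screwed down until it bottoms out, with the vessel on the pegs (value of joint cap_turn below 0.08 rad and horizontal distance between vessel and stirrer_seat below 0.004 m and z of vessel in the frame of stirrer_seat below 0.006 m), for 0.1 s.
At the end, for the whole second after the job is handed in: Fingers grip the cap by its sides (over 2 N, centred within 20 mm of its axis); the cap is still, 1.57 +- 0.26 rad up from bottomed out; the vessel is upright within 0.05 rad, within 4 mm of the middle of the plate and 3 mm of fully down, both pegs in its foot (all of step 1 and value of joint cap_turn between 1.31 and 1.83 rad and velocity of joint cap_turn between -0.1 and 0.1 rad/s and contact force between the fingers and screw_cap above 2 N and horizontal distance between the grasp point and screw_cap below 0.02 m and z of the grasp point in the frame of screw_cap below 0.038 m); the arm keeps its last pose, push and grip.
It fails at once if the vessel is tipped over (angle between vessel's own z axis and vertical above 0.6 rad).
It fails at once if the vessel is let fall (by more than about 1 cm) (contact force between the fingers and vessel below 0.05 N and linear speed of vessel above 0.45 m/s).
It fails at once if another thing on the bench is shifted by more than 3 cm (distance of any of label_roll, bench_timer, marker_black, forceps from where it was at the start of the episode above 0.03 m).
It also fails if it takes over 72 s, if anything falls off the work surface, if the arm or the gripper's body presses on something with over 40 N, if the wrist force passes 120 N, or if a joint passes its speed limit or range.

## Robot

A 7-joint arm with a two-finger parallel gripper is mounted at the origin on a cart in front of the work surface, level with it; the furniture and walls round the work are solid. World frame = base frame: x ahead of the robot, y to its left, z up, the work surface at z = 0. Lengths are in m, angles in rad, forces in N, time in s.
With the tool pointing down it reaches from about 0.4 to 0.9 m from the base axis. Payload 5.5 kg.
Tool frame: the origin (TCP) lies at the very end of the fingers, on their centre line; the grasp point (between the pads) lies 19 mm behind it; y points along the fingers, x is the direction in which the jaws open and shut, and the axes are right-handed (so a half turn about y gives the same grasp; the last joint's range is limited). The gripper opens to 92 mm and grips with 3 to 60 N. Pads are 19 mm wide; open, the fingers measure 130 mm over their backs; the gripper's body (75 mm by 190 mm) begins 47 mm behind the grasp point.
Start: joints at [1.416, 0.501, -0.427, 1.55, 0.221, 1.138, -0.21], TCP at [0.264, -0.594, 0.189] pointing down, gripper open.
Joint ranges: [-2.88, 2.88], [-0.31, 2.03], [-1.54, 1.56], [0.2, 2.42], [-1.41, 4.55], [0.19, 2.02], [-2.57, 2.57]. Speed limits (rad/s): [2.57, 2.57, 3.14, 3.14, 3.14, 3.14, 3.14].

## Interface

Orientations are given as [roll, pitch, yaw] about the fixed x, y, z axes, in that order (R = Rz(yaw) Ry(pitch) Rx(roll)).
In Python, from cell import bot gives the robot as it stands.
- The arm moves only by the shell command python3 -m handwheel 'ROWS' [OPENING] [FORCE]. ROWS is JSON, a list of rows, each a list of 4 numbers: the shift along the world's x, y, z in cm, then the turn about the world's z in rad. In form: [[x, y, z, spin], ...]. A call has exactly 5 rows; each row is the pose to reach, as a shift and turn from the pose commanded when the call began; what a row does not reach only later rows make up. A row lasts 1/10 s, in which the tool goes at most 50 mm and 8.59 degrees, less where a joint would pass 70% of its speed; a pose out of reach is approached as far as the arm can. A call with a gripper value outside its range is refused whole. OPENING is the opening, from -1 (shut) to 1 (fully open), set as the call begins (- or left out, the last holds). The fingers move at their own pace and stop on an object; FORCE is the grip in N (left out, the last holds). Time passes only in rows, so rows that repeat a pose let the fingers close, or fill a call up. It gives the time, the measured TCP pose, the force and the opening at its end, in the units of the state.
- bot.state(): the state, without advancing time (a new reading comes with each control period).
- bot.capture(name): name is "scene" or "top" or "wrist"; returns the picture (480x640x3 uint8, red, green, blue); there is no depth.
- bot.camera_model(name): a dict with "camera_matrix" (3x3 intrinsics, pixels), "rvec" (rotation vector, rad) and "tvec" (3), from world to camera coordinates, as OpenCV has them. Camera axes: x right, y down, z forward; pixel columns grow to the right and rows downward; lengths in m; the calibration is good to about 2 mm. A picture is of the moment at which its call begins: read the wrist's pose just before it. camera_model takes no time and is no camera call; for the wrist camera it gives the pose at the moment of the call.
- bot.job_done(): hands the job in, once; it reports no verdict.
The state is a dict: "time_s": time; "joint_positions": joint angles; "joint_velocities": joint speeds; "joint_torque": joint torques, N m; "eef_pos": TCP position; "eef_rot": TCP orientation; "wrist_force": force on the tool from outside, world axes, zero at the start; "torque": the same for the moment, N m; "grip_width": finger opening in m.
Only numpy, scipy, OpenCV 4.12 (cv2) and the standard library are available. Lean on these libraries where they do the work, as an engineer would, in place of code of your own. Each camera call takes 0.05 s, during which the arm holds its last target. There are 200 camera calls.

## Working session

There is one attempt and no reset: what is moved stays moved. The work goes in short steps, Python scripts to look and compute and a shell command to move; the robot and the scene stay as the last step left them, time stands still between calls to the robot, and variables do not carry over. Pictures are saved under pics/ and viewed, about 8 in all and at most 12, crops included, and the job is handed in when it is done.

```bash
ls; mkdir -p pics; python3 - <<'E'
from cell import bot
import cv2,numpy as np
print(bot.state())
a=bot.capture("scene");b=bot.capture("top")
for n,i in(("scene",a),("top",b)): 
    cv2.imwrite(f"pics/{n}0.png",i[:,:,::-1]); print(bot.camera_model(n))
E
```

```text
pics
{'time_s': 0.0, 'joint_positions': array([ 1.41618064,  0.50181075, -0.42678674,  1.55148321,  0.22082765,
        1.13828784, -0.21030725]), 'joint_velocities': array([-0.00139068,  0.00147338, -0.00026584, -0.00050293,  0.00052633,
        0.0011633 ,  0.00072382]), 'joint_torque': array([ 5.78594154e-05, -5.66589653e+01, -5.81628799e+00, -2.79109812e+01,
       -6.87132985e-02,  3.07781599e-02,  2.26071661e-04]), 'eef_pos': array([ 0.2633799 , -0.59339167,  0.18838747]), 'eef_rot': array([-1.57076771,  0.00192709, -1.15291871]), 'wrist_force': array([ 0.43587466,  0.07325191, -0.52978758]), 'torque': array([ 0.03487327,  0.04367358, -0.02116707]), 'grip_width': 0.09180278383382783}
{'camera_matrix': array([[480.22960821,   0.        , 325.16552131],
       [  0.        , 480.22960821, 234.13109449],
       [  0.        ,   0.        ,   1.        ]]), 'rvec': array([ 0.63235703, -2.60797825,  1.21078357]), 'tvec': array([0.42405992, 0.23453862, 0.76716684])}
{'camera_matrix': array([[513.40300292,   0.        , 325.0823685 ],
       [  0.        , 513.40300292, 247.72123366],
       [  0.        ,   0.        ,   1.        ]]), 'rvec': array([ 2.17823953, -2.13738807,  0.14747544]), 'tvec': array([-0.05940173,  0.53291365,  1.05822975])}
```

View pics/scene0.png

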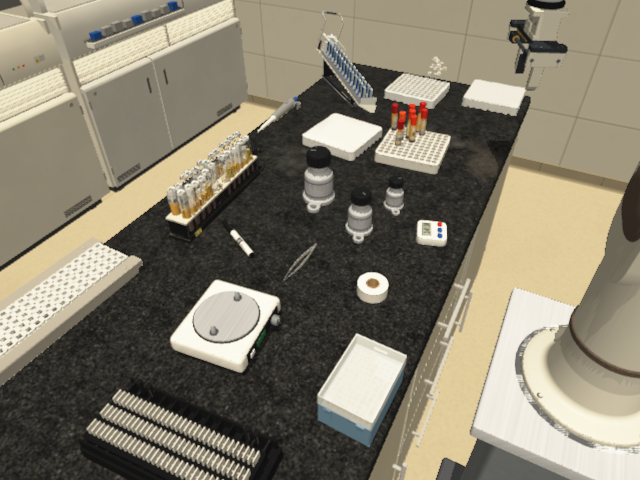

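View pics/top0.png

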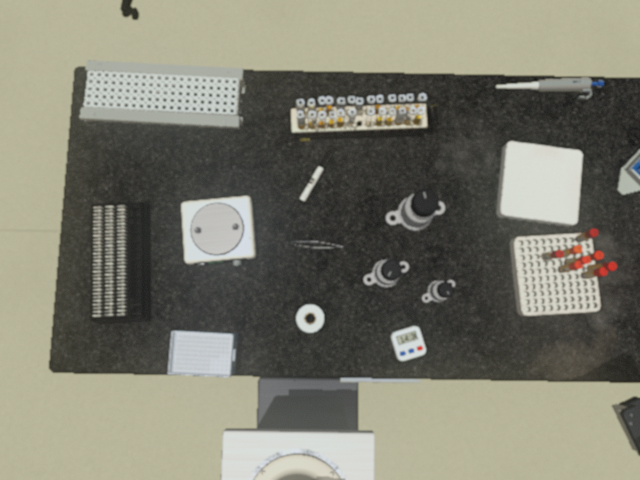

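Scene view: three vessels, big (318,180), middle (360,215) and small (395,195), with the stirrer at (228,322). In the top view the middle vessel is at about (387,272), with ears at (371,280) and (403,267), and the pegs are at (197,230) and (236,227). Next I'll take a close crop to measure.

```bash
cat > h.py <<'E'
import numpy as np,cv2
from cell import bot
def ray(cam,px,m=None):
    m=m or bot.camera_model(cam); R,_=cv2.Rodrigues(m['rvec']); K=m['camera_matrix']
    c=-R.T@np.ravel(m['tvec']); d=R.T@np.linalg.inv(K)@np.array([px[0],px[1],1.]); return c,d
def plane(cam,px,z,m=None):
    c,d=ray(cam,px,m); return c+d*(z-c[2])/d[2]
E
python3 - <<'E'
import cv2,numpy as np
from h import *
t=cv2.imread("pics/top0.png")
a=cv2.resize(t[180:320,355:465],None,fx=5,fy=5,interpolation=cv2.INTER_CUBIC)[:, :]
b=cv2.resize(t[185:275,170:270],None,fx=2.5,fy=2.5,interpolation=cv2.INTER_CUBIC)
a=cv2.resize(t[190:310,360:460],None,fx=5,fy=5,interpolation=cv2.INTER_CUBIC)
o=np.zeros((600,750,3),np.uint8);o[:,:500]=a;o[:225,500:]=b
cv2.imwrite("pics/crop1.png",o)
print(ray("top",(320,240))[0], plane("top",(371.5,280),.008),plane("top",(403,267),.008),plane("top",(431,298),.008),plane("top",(451,285),.008))
E
```

```text
[ 0.39296856 -0.04277905  1.11853538] [ 0.46890758 -0.15125322  0.008     ] [ 0.49846987 -0.21957179  0.008     ] [ 0.43249262 -0.27997501  0.008     ] [ 0.46134145 -0.32358333  0.008     ]
```

View pics/crop1.png

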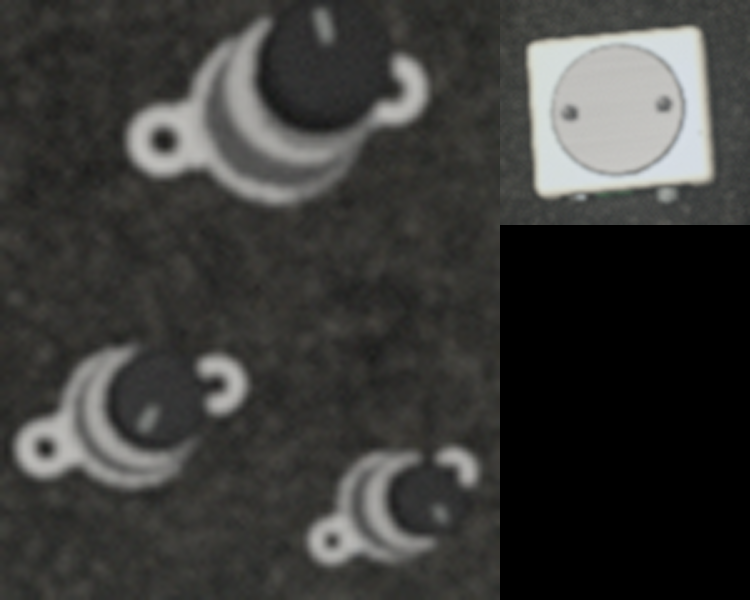

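```bash
python3 - <<'E'
from h import *
f=lambda u,v:(360+(u+.5)/5-.5,190+(v+.5)/5-.5)
g=lambda u,v:(170+(u-500+.5)/2.5-.5,185+(v+.5)/2.5-.5)
for z,A,B in((.008,f(42,447),f(222,385)),(.008,f(331,541),f(455,467)),(.012,f(163,140),f(396,90)),(.057,g(569,113),g(664,104))):
    a=plane("top",A,z);b=plane("top",B,z);d=b-a
    print((a+b)/2,np.hypot(*d[:2]),np.arctan2(d[1],d[0]))
# plate ellipse
t=cv2.imread("pics/top0.png");print("plate",plane("top",g(618,109),.045))
print("captop",plane("top",f(157,398),.0985))
s=cv2.imread("pics/scene0.png")
# stirrer white body contour in top
h=cv2.cvtColor(t[185:275,170:270],cv2.COLOR_BGR2GRAY)
c=max(cv2.findContours((h>150).astype('uint8'),0,2)[0],key=cv2.contourArea).reshape(-1,2)+[170,185]
P=np.array([plane("top",p,.04)[:2] for p in c],np.float32);print(cv2.minAreaRect(P))
for p in((236.5,297),(212,330)): print("scene pegs",plane("scene",p,.061))
print(plane("scene",(360,195),.0985))
print(plane("top",(310,318.5),.024),plane("top",(408,343),.022),plane("top",(311,184),.015),plane("top",(317,245),.008))
for n in "top","scene": print(ray(n,(0,0))[0])
E
```

```text
[ 0.48515727 -0.18270149  0.008     ] 0.08311738050188355 -1.2213938281211312
[ 0.44918415 -0.29575688  0.008     ] 0.06328194107140436 -1.0232776120913836
[ 0.61855935 -0.24664822  0.012     ] 0.10544629264655934 -1.3371865551508442
[0.56799707 0.17906986 0.057     ] 0.07951527244838291 -1.4548657152480302
plate [0.56956872 0.1803223  0.045     ]
captop [ 0.48500796 -0.1811932   0.0985    ]
((0.5690287947654724, 0.18024151027202606), (0.13373172283172607, 0.14925678074359894), 6.742604732513428)
scene pegs [0.56866573 0.15347801 0.061     ]
scene pegs [0.56222188 0.22978189 0.061     ]
[ 0.48321592 -0.16841145  0.0985    ]
[ 0.38403251 -0.02029594  0.024     ] [ 0.33669475 -0.22769337  0.022     ] [ 0.67741323 -0.01580628  0.015     ] [ 0.54306373 -0.03171616  0.008     ]
[ 0.39296856 -0.04277905  1.11853538]
[0.17892121 0.58070194 0.67390845]
```

The middle vessel is the one: its holes are 83 mm apart, against 63 mm and 105 mm for the others. It stands at about (0.485,-0.182) with its x axis at 0.35 rad. The seat is at (0.569,0.180) with its x axis at 0.117. Moving above the vessel now.

```bash
python3 -m handwheel '[[0,1,4,0.14],[1,4,7,0.28],[3,8,7,0.42],[6,12,7,0.56],[8,16,7,0.7]]' 1 15; python3 -m handwheel '[[3,4,0,0.15],[6,8,0,0.3],[9,12,0,0.45],[11,17,0,0.6],[12,20,0,0.75]]'
```

```text
time_s: 0.6
eef_pos: [0.3452, -0.432, 0.2595]
eef_rot: [-1.57, -0.001, -0.447]
wrist_force: [1.6, -0.6, 0.2]
grip_width: 0.0916
time_s: 1.1
eef_pos: [0.4651, -0.23, 0.2594]
eef_rot: [-1.57, -0.001, 0.307]
wrist_force: [-1.1, 0.0, 0.3]
grip_width: 0.0919
```

```bash
python3 -m handwheel '[[1,2,-2,0.04],[2,4.8,-4,0.04],[2,4.8,-7,0.04],[2,4.8,-7,0.04],[2,4.8,-7,0.04]]'; python3 - <<'E'
from h import *
m=bot.camera_model("wrist");s=bot.state();i=bot.capture("wrist");np.save("m1.npy",m,allow_pickle=True)
cv2.imwrite("pics/w1.png",i[:,:,::-1]);print(s['eef_pos'],s['eef_rot'],s['joint_positions'],ray("wrist",(320,240),m),m['tvec'])
E
```

```text
time_s: 1.6
eef_pos: [0.4832, -0.1863, 0.1893]
eef_rot: [-1.57, 0.001, 0.337]
wrist_force: [0.3, -0.3, -0.0]
grip_width: 0.0913
[ 0.48324065 -0.18629191  0.18931805] [-1.56958042e+00  1.06231002e-03  3.36788176e-01] [ 1.05471391  0.3552786  -0.89439629  1.86762063  0.31401741  1.06878106
  0.37333349] (array([ 0.45789748, -0.11316142,  0.3839513 ]), array([ 0.09816908, -0.26462345, -0.95936275])) [-0.39449635 -0.35724014  0.29435748]
```

View pics/w1.png

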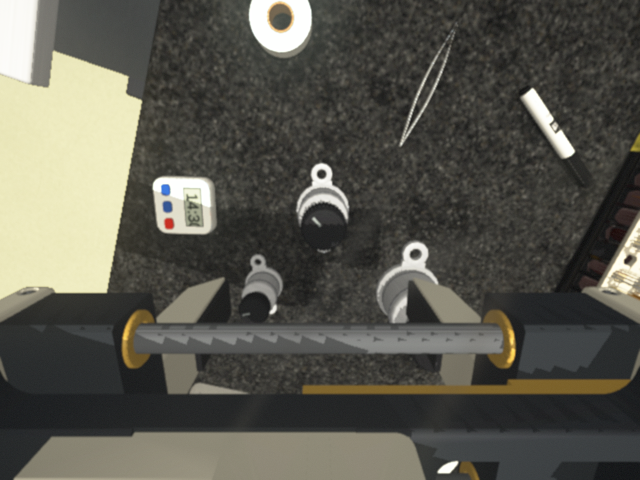

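Wrist view: the target's near hole is at (321.5,172) and the cap top at about (324,223). The small vessel (left) and big vessel (right) are clear of the jaws.

```bash
python3 - <<'E'
from h import *
m=np.load("m1.npy",allow_pickle=True).item()
i=cv2.imread("pics/w1.png");g=cv2.cvtColor(i,cv2.COLOR_BGR2GRAY)
h=plane("wrist",(321.5,172.5),.008,m);print("hole",h)
print("captop",plane("wrist",(324,223),.0985,m))
# expected hole px for estimate
u=np.array([np.cos(1.92),np.sin(1.92)])
print("centre from hole",h[:2]-.04*u)
P=lambda p:cv2.projectPoints(np.array([p],float),m['rvec'],m['tvec'],m['camera_matrix'],None)[0].ravel()
c=np.array([.485,-.182]);
print("pred near hole",P([*(c+.04*u),.008]),"cap",P([*c,.0985]))
# dark cap mask
k=(g<45).astype('uint8');k[:,:280]=0;k[:,370:]=0;k[:195]=0;k[256:]=0
k=cv2.morphologyEx(k,cv2.MORPH_OPEN,np.ones((5,5)))
q=max(cv2.findContours(k,0,2)[0],key=cv2.contourArea);print(cv2.boundingRect(q),cv2.fitEllipse(q))
for a in "body": pass
v=(g>120).astype('uint8');v[:,:290]=0;v[:,360:]=0;v[:158]=0;v[260:]=0
q=max(cv2.findContours(v,0,2)[0],key=cv2.contourArea);print(cv2.boundingRect(q))
E
```

```text
hole [ 0.47204899 -0.14288822  0.008     ]
captop [ 0.4852493  -0.17607375  0.0985    ]
centre from hole [ 0.48573498 -0.18047404]
pred near hole [320.41463588 173.59880126] cap [321.47824036 229.08292685]
(289, 224, 60, 32) ((315.8761291503906, 236.8423309326172), (29.919660568237305, 60.201438903808594), 84.74822235107422)
(296, 163, 53, 59)
```

```bash
python3 -m handwheel '[[0.2,0.5,-3,0.012],[0.2,0.5,-6,0.012],[0.2,0.5,-9,0.012],[0.2,0.5,-12,0.012],[0.2,0.5,-12,0.012]]'; python3 -m handwheel '[[0,0,-1,0],[0,0,-2,0],[0,0,-3,0],[0,0,-3.3,0],[0,0,-3.3,0]]'
```

```text
time_s: 2.15
eef_pos: [0.4835, -0.1817, 0.0675]
eef_rot: [-1.568, 0.004, 0.347]
wrist_force: [-0.7, 0.3, -0.3]
grip_width: 0.0916
time_s: 2.65
eef_pos: [0.4856, -0.181, 0.0362]
eef_rot: [-1.57, 0.0, 0.349]
wrist_force: [-0.6, -0.4, 1.1]
grip_width: 0.0919
```

```bash
python3 -m handwheel '[[0,0,0,0],[0,0,0,0],[0,0,0,0],[0,0,0,0],[0,0,0,0]]' -1 30; python3 -m handwheel '[[0,0,0,0],[0,0,0,0],[0,0,0,0],[0,0,0,0],[0,0,0,0]]'
```

```text
time_s: 3.15
eef_pos: [0.4858, -0.1811, 0.0365]
eef_rot: [-1.571, -0.0, 0.349]
wrist_force: [-0.7, -1.0, -1.0]
grip_width: 0.0561
time_s: 3.65
eef_pos: [0.486, -0.181, 0.0365]
eef_rot: [-1.571, -0.0, 0.349]
wrist_force: [1.0, 0.4, -0.5]
grip_width: 0.0401
```

```bash
python3 - <<'E'
from h import *
print(bot.state()['grip_width'])
a=bot.capture("scene")[:,:,::-1];w=bot.capture("wrist")[:,:,::-1]
o=np.hstack([cv2.resize(a[130:280,290:440],(480,480),interpolation=2),cv2.resize(w[100:340,240:400],(320,480))])
cv2.imwrite("pics/g1.png",o);print(bot.state()['grip_width'])
E
```

```text
0.04012506118617874
0.04037714511773773
```

View pics/g1.png

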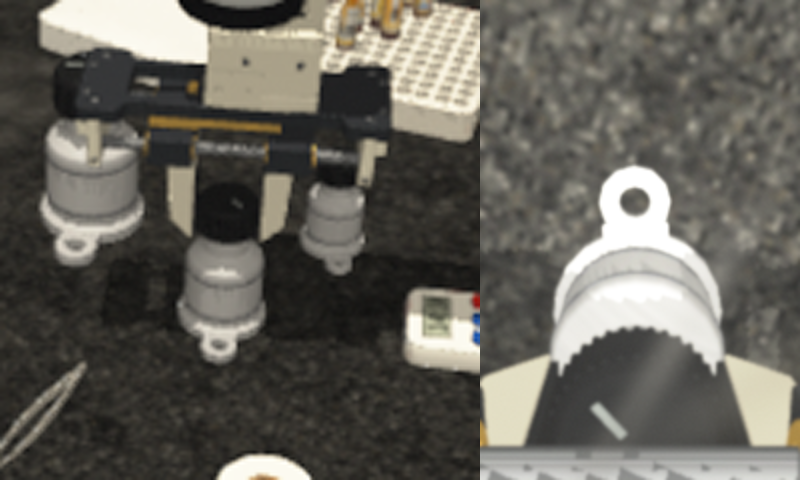

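The picture shows the pads on the cap (width 40 mm), with the tips at crop row 240, above the body's top edge. I'll work out how high the tips really are.

```bash
python3 - <<'E'
from h import *
m=bot.camera_model("scene");s=bot.state();print(s['eef_pos'],s['eef_rot'],s['wrist_force'])
for dx in(-.024,.024):
  for z in(.0365,.049,.06,.075,.0985):
    p=[.486+dx*.94,-.181+dx*.34,z]
    q=cv2.projectPoints(np.array([p]),m['rvec'],m['tvec'],m['camera_matrix'],None)[0].ravel();print(dx,z,(q-[290,130])*3.2)
E
```

```text
[ 0.48597399 -0.18100914  0.0364819 ] [-1.57084115e+00 -3.48001810e-04  3.49130573e-01] [ 1.63251701  0.78183795 -0.25484502]
-0.024 0.0365 [259.05924223 275.11955156]
-0.024 0.049 [260.23257654 260.35990246]
-0.024 0.06 [261.280489   247.17796447]
-0.024 0.075 [262.73323333 228.90355087]
-0.024 0.0985 [265.06612271 199.55758502]
0.024 0.0365 [187.98007466 269.46089169]
0.024 0.049 [188.5914332  254.72354533]
0.024 0.06 [189.13740505 241.56240395]
0.024 0.075 [189.89424113 223.31819112]
0.024 0.0985 [191.10946815 194.02405314]
```

The fingers look about 26 mm higher than I assumed, and the gripper body has roughly 30 mm of room above the cap. I'll open, go lower in small steps while watching the force, and grip the body.

```bash
Z='[[0,0,0,0],[0,0,0,0],[0,0,0,0],[0,0,0,0],[0,0,0,0]]'; python3 -m handwheel '[[0,0,0,0],[0,0,0,0],[0,0,0,0],[0,0,0,0],[0,0,0,0]]' 1 30; python3 -m handwheel '[[0,0,0,0],[0,0,0,0],[0,0,0,0],[0,0,0,0],[0,0,-0.5,0]]'; python3 -m handwheel '[[0,0,-0.3,0],[0,0,-0.6,0],[0,0,-0.9,0],[0,0,-1.2,0],[0,0,-1.2,0]]'; python3 -m handwheel '[[0,0,-0.2,0],[0,0,-0.4,0],[0,0,-0.6,0],[0,0,-0.8,0],[0,0,-0.8,0]]'
```

```text
time_s: 4.25
eef_pos: [0.4857, -0.1811, 0.0364]
eef_rot: [-1.571, 0.0, 0.349]
wrist_force: [-0.0, 0.3, -0.1]
grip_width: 0.0756
time_s: 4.75
eef_pos: [0.4863, -0.1813, 0.0317]
eef_rot: [-1.572, -0.001, 0.349]
wrist_force: [-1.1, 0.5, -0.8]
grip_width: 0.0921
time_s: 5.25
eef_pos: [0.4854, -0.1809, 0.0189]
eef_rot: [-1.57, 0.001, 0.349]
wrist_force: [0.0, -0.2, 0.2]
grip_width: 0.092
time_s: 5.75
eef_pos: [0.4855, -0.181, 0.0111]
eef_rot: [-1.57, 0.0, 0.349]
wrist_force: [-0.0, 0.0, -0.4]
grip_width: 0.0918
```

```bash
python3 -m handwheel '[[0,0,0,0],[0,0,0,0],[0,0,0,0],[0,0,0,0],[0,0,0,0]]' -1 30; python3 -m handwheel '[[0,0,0,0],[0,0,0,0],[0,0,0,0],[0,0,0,0],[0,0,0,0]]'; python3 - <<'E'
from h import *
a=bot.capture("scene")[:,:,::-1]
cv2.imwrite("pics/g2.png",cv2.resize(a[130:280,290:440],(480,480),interpolation=2))
E
```

```text
time_s: 6.25
eef_pos: [0.4858, -0.1811, 0.0115]
eef_rot: [-1.571, -0.0, 0.349]
wrist_force: [-1.3, -0.6, -0.0]
grip_width: 0.0565
time_s: 6.75
eef_pos: [0.4861, -0.181, 0.0115]
eef_rot: [-1.571, -0.001, 0.349]
wrist_force: [1.7, 0.9, 0.3]
grip_width: 0.0491
```

View pics/g2.png

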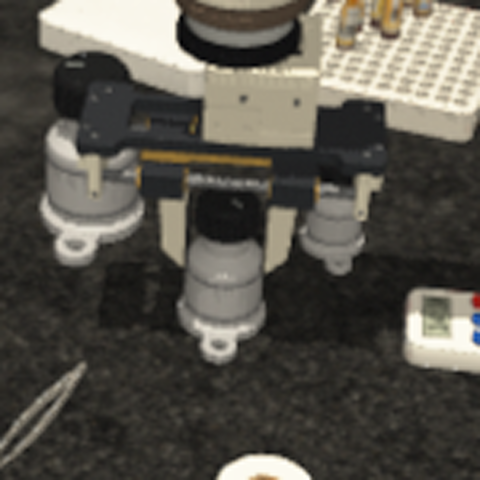

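The width is 49 mm, not 52, so the pads may be biting on the shoulder edge. I'll open and go about 6 mm lower, checking the force.

```bash
python3 -m handwheel '[[0,0,0,0],[0,0,0,0],[0,0,0,0],[0,0,0,0],[0,0,0,0]]' 0.6 30; python3 -m handwheel '[[0,0,-0.1,0],[0,0,-0.2,0],[0,0,-0.3,0],[0,0,-0.3,0],[0,0,-0.3,0]]';  python3 -m handwheel '[[0,0,-0.1,0],[0,0,-0.2,0],[0,0,-0.3,0],[0,0,-0.3,0],[0,0,-0.3,0]]'
```

```text
time_s: 7.3
eef_pos: [0.4856, -0.1812, 0.0114]
eef_rot: [-1.571, 0.0, 0.349]
wrist_force: [0.1, 0.2, -0.1]
grip_width: 0.0731
time_s: 7.8
eef_pos: [0.4857, -0.181, 0.0084]
eef_rot: [-1.571, 0.0, 0.349]
wrist_force: [0.4, -0.9, -0.2]
grip_width: 0.0735
time_s: 8.3
eef_pos: [0.4858, -0.1811, 0.0054]
eef_rot: [-1.571, 0.0, 0.349]
wrist_force: [-0.4, -0.1, -0.5]
grip_width: 0.0736
```

```bash
python3 -m handwheel '[[0,0,0,0],[0,0,0,0],[0,0,0,0],[0,0,0,0],[0,0,0,0]]' -1 30; python3 -m handwheel '[[0,0,0,0],[0,0,0,0],[0,0,0,0],[0,0,0,0],[0,0,0,0]]'
```

```text
time_s: 8.8
eef_pos: [0.486, -0.181, 0.0055]
eef_rot: [-1.571, -0.001, 0.349]
wrist_force: [1.0, 0.6, -0.4]
grip_width: 0.0506
time_s: 9.3
eef_pos: [0.486, -0.181, 0.0055]
eef_rot: [-1.571, -0.0, 0.349]
wrist_force: [1.8, 0.1, -0.7]
grip_width: 0.0503
```

```bash
python3 -m handwheel '[[0,0,0,0],[0,0,0,0],[0,0,0.3,0],[0,0,0.6,0],[0,0,0.8,0]]' -1 45; python3 -m handwheel '[[0,0,0.4,0],[0,0,0.7,0],[0,0,0.7,0],[0,0,0.7,0],[0,0,0.7,0]]'; python3 - <<'E'
from h import *
a=bot.capture("scene")[:,:,::-1];w=bot.capture("wrist")[:,:,::-1]
o=np.hstack([cv2.resize(a[130:280,290:440],(480,480),interpolation=2),cv2.resize(w[100:340,240:400],(320,480))])
cv2.imwrite("pics/g3.png",o)
E
```

```text
time_s: 9.8
eef_pos: [0.485, -0.1812, 0.0134]
eef_rot: [-1.57, 0.001, 0.349]
wrist_force: [-0.0, -0.3, -3.2]
grip_width: 0.0499
time_s: 10.3
eef_pos: [0.4856, -0.1811, 0.0204]
eef_rot: [-1.571, 0.0, 0.349]
wrist_force: [0.4, -0.6, -3.8]
grip_width: 0.05
```

View pics/g3.png

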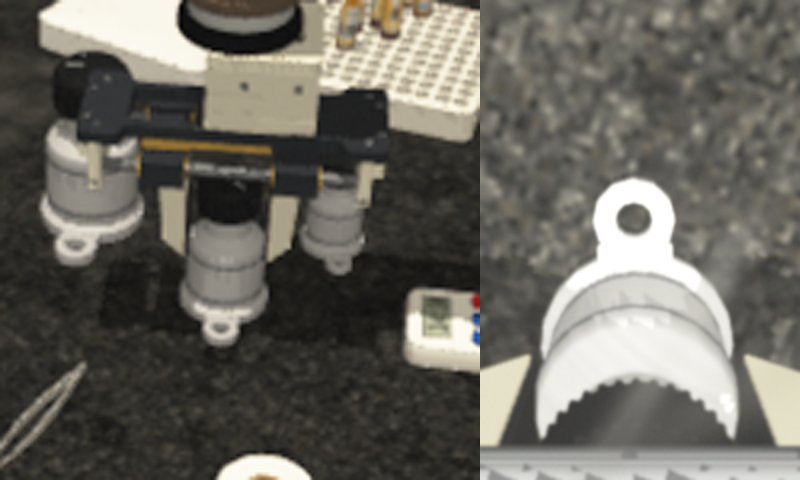

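The vessel is lifted 15 mm and held upright, with its near hole at wrist pixel (317,209). Raising it and carrying it over to the stirrer.

```bash
python3 -m handwheel '[[0,0,2,0],[0,0,4.5,0],[0,0,7,0],[0,1,7.5,0],[0,3,7.5,0]]'; python3 -m handwheel '[[1,3,0,-0.04],[2,7,0,-0.08],[3,11,0,-0.12],[4,15,0,-0.16],[5,19,0,-0.2]]'; python3 -m handwheel '[[1,4,0,-0.032],[2,8,0,-0.032],[3,11,0,-0.032],[3.3,14.1,0,-0.032],[3.3,14.1,0,-0.032]]';python3 -m handwheel '[[0,0,0,0],[0,0,0,0],[0,0,0,0],[0,0,0,0],[0,0,0,0]]'
python3 - <<'E'
from h import *
m=bot.camera_model("wrist");s=bot.state();i=bot.capture("wrist");np.save("m2.npy",m,allow_pickle=True)
t=bot.capture("top");cv2.imwrite("pics/t2.png",t[:,:,::-1])
cv2.imwrite("pics/w2.png",i[:,:,::-1]);print(s['eef_pos'],s['eef_rot'],s['joint_positions'])
E
```

```text
time_s: 10.9
eef_pos: [0.4864, -0.1523, 0.096]
eef_rot: [-1.573, -0.001, 0.346]
wrist_force: [-0.6, 0.9, -3.3]
grip_width: 0.0504
time_s: 11.4
eef_pos: [0.5349, 0.0411, 0.0943]
eef_rot: [-1.571, 0.001, 0.148]
wrist_force: [0.5, 0.2, -3.6]
grip_width: 0.0504
time_s: 11.9
eef_pos: [0.5669, 0.188, 0.0949]
eef_rot: [-1.566, 0.0, 0.125]
wrist_force: [-0.5, 0.2, -2.5]
grip_width: 0.0502
time_s: 12.4
eef_pos: [0.5689, 0.179, 0.0954]
eef_rot: [-1.571, -0.0, 0.116]
wrist_force: [-0.5, 0.3, -4.1]
grip_width: 0.0496
[0.56892144 0.17899228 0.09541901] [-1.57108005e+00 -5.15009741e-05  1.15608620e-01] [ 0.21262298  0.60005196 -0.76069078  1.76197558  0.48879785  0.97845874
 -0.62626191]
```

View pics/w2.png

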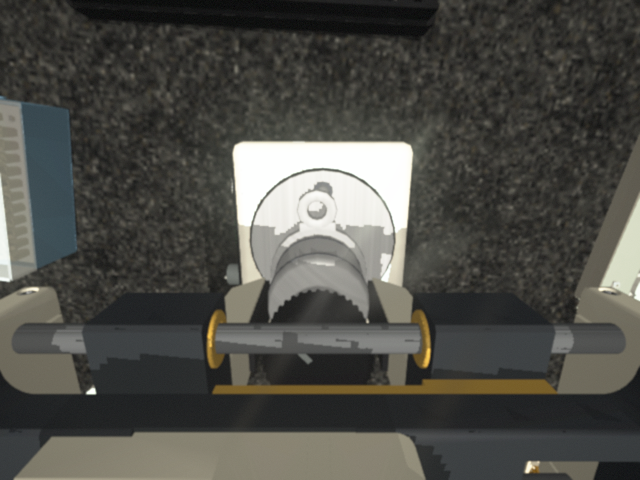

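Wrist view: the near hole in the foot is at (317,209) and the far peg's tip at about (322,188) on the plate. I'll compare them in 3D.

```bash
python3 - <<'E'
from h import *
m=np.load("m2.npy",allow_pickle=True).item()
i=cv2.imread("pics/w2.png")
h=plane("wrist",(317,209.5),.098,m);print("hole",h)
for z in(.050,.061):print("peg",plane("wrist",(322,187.5),z,m))
g=cv2.cvtColor(i,cv2.COLOR_BGR2GRAY)
# plate ellipse centre: left/right/top edges
p=[plane("wrist",q,.045,m)[:2] for q in((251,237),(394,237),(322,169),(275,187),(370,187))]
A=np.array([[2*a,2*b,1] for a,b in p]);s=np.linalg.lstsq(A,[a*a+b*b for a,b in p],rcond=None)[0];print("plate",s[:2],np.sqrt(s[2]+s[0]**2+s[1]**2))
P=[plane("wrist",q,.04,m)[:2] for q in((234,146),(411,146))];print("edge",P,np.arctan2(*(P[1]-P[0])[::-1]))
o=cv2.resize(i[165:265,265:375],None,fx=5,fy=5,interpolation=2);cv2.imwrite("pics/c2.png",o)
E
```

```text
hole [0.56388182 0.21818179 0.098     ]
peg [0.56656798 0.22496136 0.05      ]
peg [0.56626698 0.22639264 0.061     ]
plate [0.57199957 0.18301757] 0.05462494667502056
edge [array([0.50040994, 0.2458477 ]), array([0.62692163, 0.26062241])] 0.11625865484238133
```

View pics/c2.png

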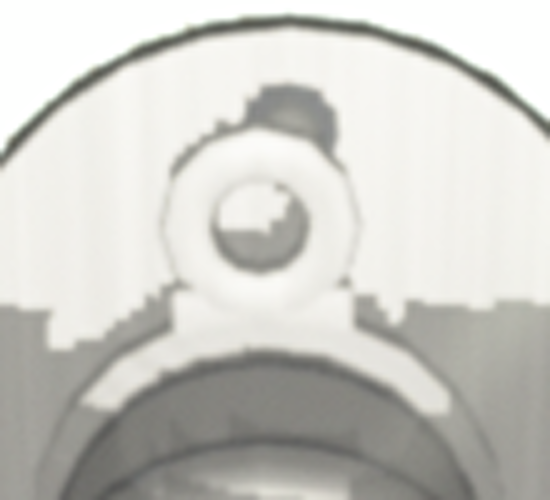

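```bash
python3 -m handwheel '[[0.2,0.2,-0.5,0],[0.3,0.4,-1,0],[0.3,0.4,-1.6,0],[0.3,0.4,-2.1,0],[0.3,0.4,-2.1,0]]'; python3 -m handwheel '[[0,0,0,0],[0,0,0,0],[0,0,0,0],[0,0,0,0],[0,0,0,0]]'
python3 - <<'E'
from h import *
m=bot.camera_model("wrist");s=bot.state();i=bot.capture("wrist")[:,:,::-1];np.save("m3.npy",m,allow_pickle=True)
cv2.imwrite("pics/w3.png",i);a=bot.capture("scene")[:,:,::-1]
cv2.imwrite("pics/c3.png",np.hstack([cv2.resize(i[165:265,265:375],None,fx=4,fy=4,interpolation=2),cv2.resize(a[260:360,180:280],None,fx=4,fy=4,interpolation=2)]));print(s['eef_pos'])
E
```

```text
time_s: 13.0
eef_pos: [0.5708, 0.1836, 0.0731]
eef_rot: [-1.571, 0.002, 0.117]
wrist_force: [0.7, -1.0, -4.2]
grip_width: 0.0503
time_s: 13.5
eef_pos: [0.5719, 0.1839, 0.0746]
eef_rot: [-1.571, -0.0, 0.117]
wrist_force: [-0.4, -0.4, -2.5]
grip_width: 0.0504
[0.57186358 0.18389475 0.07460135]
```

View pics/c3.png

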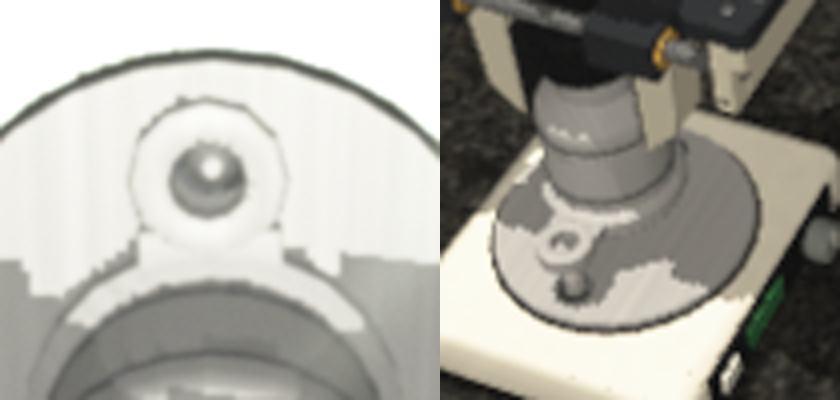

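Peg tip highlight at crop (212,165), i.e. (318,206) in the frame, seen inside the hole centred at (208,180), i.e. (317,210).

```bash
python3 - <<'E'
from h import *
m=np.load("m3.npy",allow_pickle=True).item()
print(plane("wrist",(317,210),.077,m),plane("wrist",(318,206.2),.061,m),plane("wrist",(317.7,208),.055,m))
g=cv2.cvtColor(cv2.imread("pics/w3.png"),cv2.COLOR_BGR2GRAY)
p=[plane("wrist",q,.045,m)[:2] for q in((265+210/4,165+55/4),(265+60/4,165+95/4),(265+360/4,165+90/4),(265,165+135/4),(375,165+135/4))]
A=np.array([[2*a,2*b,1] for a,b in p]);s=np.linalg.lstsq(A,[a*a+b*b for a,b in p],rcond=None)[0];print("plate",s[:2],np.sqrt(s[2]+s[0]**2+s[1]**2))
E
```

```text
[0.56682065 0.22276749 0.077     ] [0.5674977  0.22207177 0.061     ] [0.56757789 0.2197503  0.055     ]
plate [0.57370767 0.17892041] 0.05872127342113432
```

```bash
python3 -m handwheel '[[0.05,-0.05,-0.2,0],[0.05,-0.05,-0.5,0],[0.05,-0.05,-0.8,0],[0.05,-0.05,-1.1,0],[0.05,-0.05,-1.1,0]]'; python3 -m handwheel '[[0,0,-0.2,0],[0,0,-0.4,0],[0,0,-0.6,0],[0,0,-0.6,0],[0,0,-0.6,0]]'
```

```text
time_s: 14.1
eef_pos: [0.5717, 0.1833, 0.0627]
eef_rot: [-1.571, 0.001, 0.117]
wrist_force: [-0.8, 1.0, -3.4]
grip_width: 0.0504
time_s: 14.6
eef_pos: [0.5718, 0.1831, 0.0572]
eef_rot: [-1.571, 0.001, 0.117]
wrist_force: [-1.3, -0.1, -3.9]
grip_width: 0.05
```

```bash
python3 -m handwheel '[[0,0,-0.1,0],[0,0,-0.2,0],[0,0,-0.3,0],[0,0,-0.4,0],[0,0,-0.4,0]]'; python3 -m handwheel '[[0,0,-0.1,0],[0,0,-0.2,0],[0,0,-0.3,0],[0,0,-0.3,0],[0,0,-0.3,0]]'
```

```text
time_s: 15.1
eef_pos: [0.5719, 0.1836, 0.0533]
eef_rot: [-1.571, 0.001, 0.117]
wrist_force: [-3.1, 0.2, -1.2]
grip_width: 0.05
time_s: 15.6
eef_pos: [0.572, 0.1827, 0.0505]
eef_rot: [-1.572, 0.001, 0.117]
wrist_force: [-4.9, -0.5, 2.3]
grip_width: 0.05
```

```bash
python3 -m handwheel '[[-0.05,0,0,0],[-0.1,0,0,0],[-0.1,0,-0.1,0],[-0.1,0,-0.1,0],[-0.1,0,-0.1,0]]'; python3 -m handwheel '[[0,0,-0.1,0],[0,0,-0.1,0],[0,0,-0.1,0],[0,0,-0.1,0],[0,0,-0.1,0]]'
```

```text
time_s: 16.1
eef_pos: [0.572, 0.1826, 0.0504]
eef_rot: [-1.572, -0.001, 0.116]
wrist_force: [-5.4, -3.6, 8.5]
grip_width: 0.05
time_s: 16.6
eef_pos: [0.572, 0.1827, 0.0504]
eef_rot: [-1.573, -0.001, 0.116]
wrist_force: [-8.2, -4.1, 15.3]
grip_width: 0.0501
```

The height has stopped at 0.0504, where contact with the plate was expected (0.0505), with the push growing, so the foot looks to be down. I'll ease the push and take a check picture.

```bash
python3 -m handwheel '[[0,0,0.1,0],[0,0,0.1,0],[0,0,0.1,0],[0,0,0.1,0],[0,0,0.1,0]]'; python3 - <<'E'
from h import *
m=bot.camera_model("wrist");s=bot.state();i=bot.capture("wrist")[:,:,::-1];np.save("m4.npy",m,allow_pickle=True)
cv2.imwrite("pics/w4.png",i);a=bot.capture("scene")[:,:,::-1];cv2.imwrite("pics/s4.png",a)
cv2.imwrite("pics/c4.png",np.hstack([cv2.resize(i[165:265,265:375],None,fx=4,fy=4,interpolation=2),cv2.resize(a[260:360,180:280],None,fx=4,fy=4,interpolation=2)]));print(s['eef_pos'],s['wrist_force'],s['joint_positions'])
E
```

```text
time_s: 17.1
eef_pos: [0.572, 0.1827, 0.0504]
eef_rot: [-1.572, -0.001, 0.116]
wrist_force: [-5.8, -3.5, 8.6]
grip_width: 0.0499
[0.5719517  0.18267819 0.05043241] [-5.78808723 -3.46648429  8.63826105] [ 0.17526748  0.66189852 -0.72020341  1.77800007  0.54163229  0.90924419
 -0.66765115]
```

View pics/c4.png

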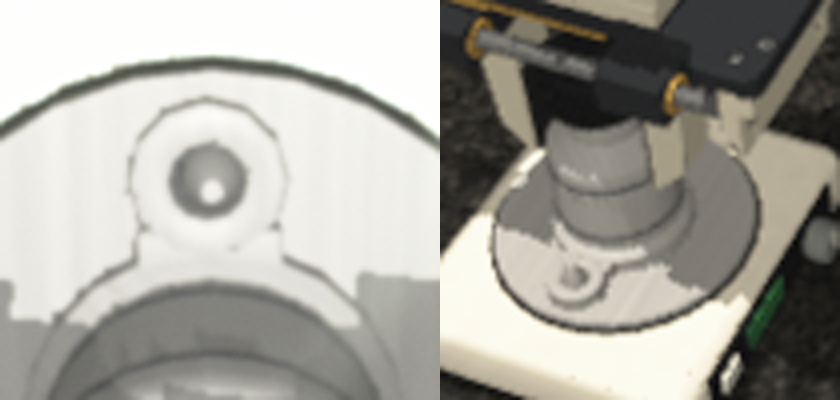

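The peg shows through the near hole, with the ear flat on the plate. Opening slowly and rising to cap height.

```bash
python3 -m handwheel '[[0,0,0,0],[0,0,0,0],[0,0,0,0],[0,0,0,0],[0,0,0,0]]' 1; python3 -m handwheel '[[0,0,0,0],[0,0,0,0],[0.05,0,0.1,0],[0.05,0,0.5,0],[0.05,0,1,0]]'; python3 -m handwheel '[[0,0,0.8,0.15],[0,0,1.6,0.3],[0,0,2.4,0.45],[0,0,3.1,0.6],[0,0,3.1,0.6]]'; python3 -c "
from cell import bot;s=bot.state();print(s['joint_positions'],s['eef_pos'])"
```

```text
time_s: 17.7
eef_pos: [0.5716, 0.1836, 0.0494]
eef_rot: [-1.57, -0.001, 0.117]
wrist_force: [0.2, 0.1, 0.9]
grip_width: 0.0853
time_s: 18.2
eef_pos: [0.5717, 0.1834, 0.0597]
eef_rot: [-1.571, 0.0, 0.117]
wrist_force: [0.7, 1.1, 0.8]
grip_width: 0.0925
time_s: 18.7
eef_pos: [0.5726, 0.1838, 0.0917]
eef_rot: [-1.571, -0.002, 0.718]
wrist_force: [0.3, -0.1, -0.5]
grip_width: 0.092
[ 0.28816767  0.66588479 -0.89256349  1.75097835  0.59989647  1.01935765
 -0.11007635] [0.57262376 0.18375252 0.09167824]
```

```bash
python3 -m handwheel '[[0,0,0,0.15],[0,0,0,0.3],[0,0,0,0.45],[0,0,0,0.6],[0,0,0,0.75]]'; python3 -m handwheel '[[0,0,0,0.15],[0,0,0,0.3],[0,0,0,0.45],[0,0,0,0.6],[0,0,0,0.75]]';python3 -m handwheel '[[-0.05,-0.1,0,0.1],[-0.05,-0.1,0,0.2],[-0.05,-0.1,0,0.2],[-0.05,-0.1,0,0.2],[-0.05,-0.1,0,0.2]]'; python3 - <<'E'
from h import *
s=bot.state();print(s['joint_positions'],s['eef_pos'],s['eef_rot'])
cv2.imwrite("pics/w5.png",bot.capture("wrist")[:,:,::-1]);cv2.imwrite("pics/t5.png",bot.capture("top")[:,:,::-1])
E
python3 -m handwheel '[[0,0,0,0],[0,0,0,0],[0,0,0,0],[0,0,0,0],[0,0,0,0]]' -1 25; python3 -m handwheel '[[0,0,0,0],[0,0,0,0],[0,0,0,0],[0,0,0,0],[0,0,0,0]]'
```

```text
time_s: 19.2
eef_pos: [0.5717, 0.1833, 0.0903]
eef_rot: [-1.571, 0.0, 1.469]
wrist_force: [-0.6, -0.5, -1.2]
grip_width: 0.0919
time_s: 19.7
eef_pos: [0.5717, 0.1832, 0.0901]
eef_rot: [-1.57, 0.0, 2.219]
wrist_force: [-0.4, -0.6, 0.4]
grip_width: 0.0917
time_s: 20.2
eef_pos: [0.5713, 0.1824, 0.0904]
eef_rot: [-1.571, 0.0, 2.414]
wrist_force: [0.1, -0.5, -0.1]
grip_width: 0.0915
[ 0.46040738  0.86886292 -1.22695067  1.74920097  0.88388586  1.19430127
  1.38814214] [0.57125161 0.18240369 0.09039065] [-1.57055236e+00  1.69005678e-04  2.41383273e+00]
time_s: 20.8
eef_pos: [0.5713, 0.1824, 0.0904]
eef_rot: [-1.571, -0.0, 2.417]
wrist_force: [-0.4, 0.8, 0.2]
grip_width: 0.0561
time_s: 21.3
eef_pos: [0.5716, 0.1821, 0.0905]
eef_rot: [-1.571, 0.001, 2.417]
wrist_force: [1.4, -1.2, 0.7]
grip_width: 0.0403
```

```bash
q(){ python3 -c "
from cell import bot;s=bot.state();print('TQ',s['torque'].round(3),s['joint_positions'][6].round(3))"; }; q; python3 -m handwheel '[[0,0,0,-0.12],[0,0,-0.01,-0.24],[0,0,-0.02,-0.36],[0,0,-0.03,-0.48],[0,0,-0.04,-0.6]]'; q; python3 -m handwheel '[[0,0,0,-0.12],[0,0,-0.01,-0.24],[0,0,-0.02,-0.36],[0,0,-0.03,-0.48],[0,0,-0.04,-0.6]]'; q; python3 -m handwheel '[[0,0,0,-0.12],[0,0,-0.01,-0.24],[0,0,-0.02,-0.36],[0,0,-0.03,-0.48],[0,0,-0.04,-0.6]]';q
```

```text
TQ [-0.166 -0.376 -0.025] 1.391
time_s: 21.8
eef_pos: [0.5712, 0.1819, 0.09]
eef_rot: [-1.57, 0.001, 1.812]
wrist_force: [0.1, -1.3, -0.1]
grip_width: 0.04
TQ [-0.184 -0.138  0.044] 0.85
time_s: 22.3
eef_pos: [0.5713, 0.1819, 0.0897]
eef_rot: [-1.571, 0.001, 1.212]
wrist_force: [1.4, -3.2, 1.0]
grip_width: 0.0399
TQ [-0.405 -0.285  0.104] 0.32
time_s: 22.8
eef_pos: [0.5714, 0.1817, 0.0893]
eef_rot: [-1.572, 0.0, 0.612]
wrist_force: [1.6, -2.5, 1.6]
grip_width: 0.0402
TQ [-0.521 -0.346  0.052] -0.205
```

```bash
q(){ python3 -c "
from cell import bot;s=bot.state();print('TQ',s['torque'].round(3),s['eef_rot'][2].round(3))"; }; for i in 1; do python3 -m handwheel '[[0,0,0,-0.05],[0,0,0,-0.1],[0,0,-0.01,-0.15],[0,0,-0.01,-0.2],[0,0,-0.01,-0.2]]'; q; done; python3 -m handwheel '[[0,0,0,-0.05],[0,0,0,-0.1],[0,0,-0.01,-0.15],[0,0,-0.01,-0.2],[0,0,-0.01,-0.2]]'; q; python3 -m handwheel '[[0,0,0,-0.05],[0,0,0,-0.1],[0,0,-0.01,-0.15],[0,0,-0.01,-0.2],[0,0,-0.01,-0.2]]'; q
```

```text
time_s: 23.3
eef_pos: [0.5714, 0.1818, 0.0892]
eef_rot: [-1.572, 0.0, 0.416]
wrist_force: [-0.0, -2.5, 0.5]
grip_width: 0.0401
TQ [-0.491 -0.33  -0.003] 0.416
time_s: 23.8
eef_pos: [0.5714, 0.1818, 0.0891]
eef_rot: [-1.572, -0.0, 0.217]
wrist_force: [-0.7, -3.3, 2.1]
grip_width: 0.0402
TQ [-0.641 -0.355 -0.105] 0.217
time_s: 24.3
eef_pos: [0.5715, 0.1829, 0.0891]
eef_rot: [-1.571, -0.001, 0.02]
wrist_force: [0.8, -1.4, 1.3]
grip_width: 0.0399
TQ [-0.347 -0.492  0.606] 0.02
```

```bash
q(){ python3 -c "
from cell import bot;s=bot.state();print('TQ',s['torque'].round(3),s['eef_rot'][2].round(4),s['eef_pos'])"; };  python3 -m handwheel '[[0,0,0,-0.03],[0,0,0,-0.06],[0,0,0,-0.06],[0,0,0,-0.06],[0,0,0,-0.06]]'; q; python3 -m handwheel '[[0,0,0,-0.03],[0,0,0,-0.06],[0,0,0,-0.06],[0,0,0,-0.06],[0,0,0,-0.06]]'; q; python3 - <<'E'
from h import *
s=bot.state();np.save("m6.npy",bot.camera_model("wrist"),allow_pickle=True)
cv2.imwrite("pics/w6.png",bot.capture("wrist")[:,:,::-1])
E
```

```text
time_s: 24.8
eef_pos: [0.5712, 0.1837, 0.0891]
eef_rot: [-1.569, -0.0, -0.042]
wrist_force: [0.1, 2.7, 2.4]
grip_width: 0.0397
TQ [ 0.69  -0.346  0.71 ] -0.0417 [0.57123018 0.18366702 0.08914346]
time_s: 25.3
eef_pos: [0.5713, 0.1823, 0.089]
eef_rot: [-1.571, -0.0, -0.103]
wrist_force: [-0.1, 1.4, 3.3]
grip_width: 0.0402
TQ [ 0.359 -0.102  0.627] -0.1031 [0.57127258 0.18230205 0.08901681]
```

The torque jumped from about 0.1 to a steady 0.65 N m after about 2.3 rad, so the cap has bottomed and the pads are slipping on it. Backing off 1.57 rad, plus about 0.06 for peg slack and wind-up, and following the thread up.

```bash
q(){ python3 -c "
from cell import bot;s=bot.state();print('TQ',s['torque'].round(3),s['eef_rot'][2].round(4),s['eef_pos'])"; };  python3 -m handwheel '[[0,0,0,0.05],[0,0,0,0.12],[0,0,0.01,0.22],[0,0,0.02,0.32],[0,0,0.03,0.42]]'; q; python3 -m handwheel '[[0,0,0.01,0.12],[0,0,0.02,0.24],[0,0,0.03,0.36],[0,0,0.04,0.48],[0,0,0.04,0.6]]'; q;  python3 -m handwheel '[[0,0,0.01,0.12],[0,0,0.02,0.24],[0,0,0.03,0.36],[0,0,0.04,0.48],[0,0,0.04,0.61]]'; q; python3 -m handwheel '[[0,0,0,0],[0,0,0,0],[0,0,0,0],[0,0,0,0],[0,0,0,0]]';q
python3 - <<'E'
from h import *
s=bot.state();np.save("m7.npy",bot.camera_model("wrist"),allow_pickle=True)
w=bot.capture("wrist")[:,:,::-1];cv2.imwrite("pics/w7.png",w);t=bot.capture("top")[:,:,::-1];a=bot.capture("scene")[:,:,::-1]
cv2.imwrite("pics/s7.png",a);cv2.imwrite("pics/t7.png",t)
c=lambda i,y,x:cv2.resize(i[y:y+150,x:x+200],(400,300),interpolation=2)
w5,w6=cv2.imread("pics/w5.png"),cv2.imread("pics/w6.png")
cv2.imwrite("pics/f.png",np.vstack([np.hstack([c(w5,220,220),c(w6,220,220)]),np.hstack([c(w,220,220),c(a,230,150)])]))
E
```

```text
time_s: 25.85
eef_pos: [0.5714, 0.1821, 0.0892]
eef_rot: [-1.571, 0.0, 0.319]
wrist_force: [-0.2, 1.8, 2.0]
grip_width: 0.0399
TQ [ 0.38  -0.17  -0.057] 0.319 [0.57138186 0.18207346 0.0891501 ]
time_s: 26.35
eef_pos: [0.5713, 0.182, 0.0895]
eef_rot: [-1.57, 0.0, 0.92]
wrist_force: [-0.3, 1.6, 2.1]
grip_width: 0.0399
TQ [ 0.359 -0.157 -0.081] 0.9197 [0.57127473 0.18201597 0.08949767]
time_s: 26.85
eef_pos: [0.5713, 0.1818, 0.0899]
eef_rot: [-1.57, 0.0, 1.53]
wrist_force: [-0.7, 1.4, 2.9]
grip_width: 0.0401
TQ [ 0.289 -0.032 -0.08 ] 1.5298 [0.57125326 0.18177877 0.08990484]
time_s: 27.35
eef_pos: [0.5712, 0.1818, 0.0899]
eef_rot: [-1.571, 0.001, 1.526]
wrist_force: [-0.2, -0.2, 2.8]
grip_width: 0.04
TQ [-0.04  -0.031  0.038] 1.5261 [0.57121838 0.18182118 0.08988421]
```

View pics/f.png

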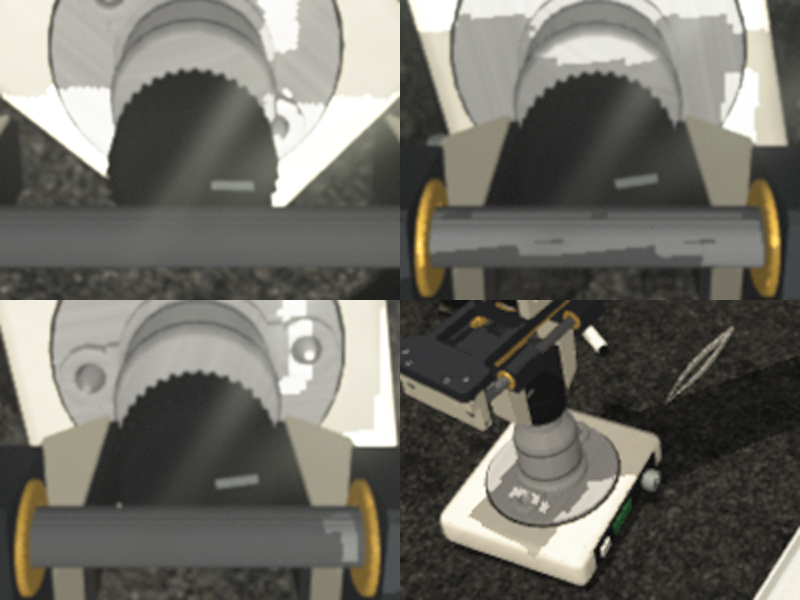

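Last picture: the foot is flat on the plate with both holes around their pegs. The cap's mark holds the same angle to the gripper before and after the back-off (about −9.6°), so nothing slipped. Handing in.

```bash
python3 -c "
from cell import bot;s=bot.state();print(s['time_s'],s['grip_width'],s['wrist_force'],s['eef_pos']);print(bot.job_done())"
```

```text
27.5 0.04003646483773398 [-0.45195256 -0.66071775  3.89290738] [0.57120209 0.18183481 0.08987123]
the job is handed in; nothing more can be done
None
```

The vessel is seated on both pegs, and its cap was screwed down to the stop and backed off about a quarter turn. The gripper is still holding the cap (25 N set). I handed the job in at 27.5 s; it gives no verdict, so the checks below are all I have.

**What I did**
- I chose the middle of the three vessels. Its holes measured 83 mm apart (80 mm expected); the others measured 63 and 105 mm.
- I turned the cap clockwise until the torque jumped from about 0.1 to a steady 0.65 N m, where the pads began to slip. That was after about 2.35 rad.
- I then backed off 1.63 rad at the wrist, so the cap should sit about 1.57–1.63 rad up.

**What the last checks showed**
- **Seating:** the final picture shows both pegs through the holes and the foot flat. The tool stopped at the height expected for contact with the plate.
- **Cap:** its mark kept the same angle to the gripper during the back-off, so the pads did not slip on it.
- **Grip:** the opening is 40 mm on the 41 mm cap, with about 4 N of vertical force at the wrist.

**What disagreed**
- The fingertips appeared about 26 mm higher in the pictures than the reported tool position. My first close therefore gripped the cap and the second looked to be on the shoulder edge, so I went lower each time before lifting.
- During seating there were sideways forces of up to 8 N; they were gone once I opened the gripper.
- Camera estimates of the stirrer's centre differed by up to 5 mm, so I aligned the last bit by looking at the peg through the hole.
- I did not measure the other items on the bench again at the end.

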